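# Park the shutter pin in its gate

## Task

Close and park the shutter: with shut fingers, gently push the knobbed pin on the grey shutter box along the long leg of its L-shaped slot to the corner, then push it sideways along the short leg until it is fully home at the closed end. Only push the knob, do not pinch it or pull it up, and leave the lens tube on the box and the other things round it where they are.

Things in the scene. Friction and masses are not known exactly. Their poses are not given: they have to be found in the camera images.
- shutter_box: grey box, 170 x 150 mm, fixed, its flat aluminium top 42 mm above the bench; origin on the bench under its centre, z up. The top has an L-shaped slot 16 mm wide: the long leg runs along the box's +x (away from the robot, give or take the yaw), 26 mm to the +y side of the centre; at its far end it turns square into the short leg along -y (to the right)
- knob_center (a point): centre of the black knob on the pin that rides in the slot: an upright cylinder 22 mm in diameter, from 6 mm to 36 mm above the plate (its centre is 21 mm above the plate, 63 mm above the bench), on a steel stem 12 mm thick. It slides with about 1 to 3 N, stays where it is left, and stops solidly against the slot's walls
- slot_start (a point): near end of the long leg: middle of the slot, at plate height, where the pin's axis can just reach
- slot_corner (a point): corner of the L: crossing of the two legs' centre lines, at plate height
- slot_end (a point): closed end of the short leg: where the pin's axis stands, at plate height, when the pin touches the end
- pin_long (a joint): how far the pin has gone along the long leg (box +x), m: 0 at the near end, 0.070 against the far wall at the corner; it must be above 0.066 to enter the short leg
- pin_short (a joint): how far the pin has gone sideways along the short leg (box -y), m: 0 to 0.004 in the long leg (play in the slot), 0.050 against the closed end
- pin_lift (a joint): how far the pin is pulled up out of the slot against its light spring, m: 0 when down, where it belongs
- loose_tube: black open lens tube, 31 mm in diameter, 29 mm high, standing loose on the plate inside the bend of the L; origin at the centre of its underside
- bottle: amber bottle with a black cap, 48 mm wide, 96 mm high, standing on the bench to the right of the box; origin at the centre of its underside
- tape: roll of tape lying flat, 100 mm across, 25 mm high, to the left of the box; origin at the centre of its underside
- slides: white pack of slides, 93 x 71 x 12 mm, behind the box; origin at the centre of its underside
- stick: blue USB stick, 42 x 46 x 8 mm, in front of the box; origin at the centre of its underside
- driver: black-handled screwdriver, 139 mm long, 18 mm high, lying in front of the box; origin at the centre of its underside
Things that resemble listed ones, but are neither listed nor needed, are in the scene too. What is shaped like the shutter_box but yellow is not meant.

How it is judged:
By the outcome, as a careful person would: the job done as asked, in the order asked, and still so for the second after the job is handed in, with the robot touching nothing.
It also fails if it takes over 40 s, if anything falls off the work surface, if the arm or the gripper's body presses on something with over 40 N, if the wrist force passes 120 N, or if a joint passes its speed limit or range.

## Robot

A 6-joint arm with a two-finger parallel gripper is mounted at the origin on a cart in front of the work surface, level with it; the furniture and walls round the work are solid. World frame = base frame: x ahead of the robot, y to its left, z up, the work surface at z = 0. Lengths are in m, angles in rad, forces in N, time in s.
With the tool pointing down it reaches from about 0.325 to 0.775 m from the base axis. Payload 5.5 kg.
Tool frame: the origin (TCP) lies between the finger pads; the fingertips stand 8 mm ahead of it and the grasp point (between the pads) lies 11 mm behind it (tcp_to_tips is the distance from the TCP to the fingertips, in m); z points along the fingers, y is the line along which they close (so a half turn about z gives the same grasp; the last joint's range is limited). The gripper opens to 88 mm and grips with 3 to 60 N. Pads are 20 mm wide; open, the fingers measure 115 mm over their backs; the gripper's body (75 mm by 178 mm) begins 61 mm behind the grasp point.
Start: joints at [1.206, 0.091, 1.231, -0, 1.82, -0.057], TCP at [0.182, 0.572, 0.192] pointing down, gripper open.
Joint ranges: [-2.87, 2.87], [-0.86, 2.18], [0.17, 2.46], [-1.51, 4.65], [0.06, 2.69], [-2.65, 2.65]. Speed limits (rad/s): [2.57, 2.57, 3.01, 3.14, 3.14, 3.14].

## Interface

Orientations are given as a unit quaternion [w, x, y, z].
In Python, from bench import * gives the robot as it stands. Calls block until the motion is done:
- move_to(position, orientation): joint-space move of the TCP to a pose.
- move_l(position, speed=0.15, orientation=None): straight line of the TCP; orientation=None keeps the orientation; speed is the mean speed in m/s.
- movej(angles): joint-space move.
- gripper_open() and close(): open the fingers fully, or close them until they stop; the grip force is fixed at half the most.
- hold(seconds).
- inverse_kinematics(position, orientation): joint angles nearest the present ones, or None.
- state(): the state.
- get_image(name): name is "scene" or "side" or "wrist"; returns a dict with "frame" (384x512x3 uint8, blue, green, red), "depth" (384x512 float32, m along the optical axis (not along the pixel's ray), 0 where there is no reading), "camera_matrix" (3x3 intrinsics, pixels), "view" (4x4, takes a point from world to camera coordinates). Camera axes: x right, y up, looking along -z (the intrinsics and any distortion apply to the point x, -y, -z); pixel columns grow to the right and rows downward; lengths in m; the calibration is good to about 2 mm. A picture is of the moment at which its call begins.
A pose or a line that the arm cannot do raises IKError and nothing moves.
- job_done(): hands the job in; it is judged then, once.
The state is a dict: "time": time; "joint_pos": joint angles; "dq": joint speeds; "joint_torque": joint torques, N m; "ee_pos": TCP position; "ee_rot": TCP orientation; "ft_force": force on the tool from outside, world axes, zero at the start; "moment": the same for the moment, N m; "finger_gap": finger opening in m; "finger_force": force on a finger pad.
Only numpy, scipy, OpenCV 4.12 (cv2) and the standard library are available. Lean on these libraries where they do the work, as an engineer would, in place of code of your own. Each camera call takes 0.05 s, during which the arm holds its last target. There are 200 camera calls.

## Working session

There is one attempt and no reset: what is moved stays moved. The work goes in short steps, each a Python script; the robot and the scene stay as the last script left them, time stands still between calls to the robot, and variables do not carry over. Pictures are saved under pics/ and viewed, at most 10 in all, crops included, and the job is handed in when it is done.

```bash
mkdir -p pics; cat > h.py <<'E'
from bench import *
import numpy as np, cv2, pickle
def shot(n,f):
    d=get_image(n); cv2.imwrite(f'pics/{f}.png',d['frame']); pickle.dump(d,open(f'pics/{f}.pkl','wb')); return d
def ld(f): return pickle.load(open(f'pics/{f}.pkl','rb'))
def ray(d,u,v):
    K=d['camera_matrix'];V=d['view'];c=np.linalg.inv(V)
    r=np.linalg.inv(K)@[u,v,1.]; r=np.array([r[0],-r[1],-r[2]])
    return c[:3,3],c[:3,:3]@r
def at_z(d,u,v,z):
    o,r=ray(d,u,v); return o+r*(z-o[2])/r[2]
def at_d(d,u,v):
    o,r=ray(d,u,v); return o+r*d['depth'][int(round(v)),int(round(u))]
E
python3 - <<'E'
from h import *
a=shot('scene','s0');b=shot('side','d0')
s=state();print(s)
cv2.imwrite('pics/both.png',cv2.resize(np.vstack([a['frame'],b['frame']])[:, :],None,fx=.78,fy=.78))
print(np.linalg.inv(a['view']),np.linalg.inv(b['view']),a['camera_matrix'])
E
```

```text
{'time': 0.1, 'joint_pos': array([ 1.20635560e+00,  9.17953624e-02,  1.23172818e+00, -2.56021271e-06,
        1.81978085e+00, -5.66757037e-02]), 'dq': array([ 0.0006493 , -0.00297222, -0.00241019,  0.00068746, -0.0009097 ,
        0.00243935]), 'joint_torque': array([ 1.79816238e-03, -4.47858739e+01, -4.07571137e+01,  6.99672103e-02,
        2.83812254e-02, -1.15799621e-04]), 'ee_pos': array([0.18163896, 0.57152985, 0.19123398]), 'ee_rot': array([-1.77668737e-04,  1.53276166e-01,  9.88183022e-01, -8.37228928e-04]), 'ft_force': array([ 0.22637262,  0.05728825, -0.39642339]), 'moment': array([ 0.01979819, -0.05900298, -0.02867016]), 'finger_force': 0.0, 'finger_gap': 0.08750995557172415}
[[ 0.48990263  0.44337103 -0.75061144 -0.14991603]
 [-0.87176826  0.24526404 -0.42410571 -0.3210592 ]
 [-0.00393819  0.86212973  0.50667229  0.57037327]
 [ 0.          0.          0.          1.        ]] [[-0.96857403  0.07941174 -0.23570769  0.31021982]
 [-0.24829782 -0.36425475  0.89758937  1.0785977 ]
 [-0.01457851  0.92790746  0.37252545  0.50127689]
 [ 0.          0.          0.          1.        ]] [[389.14372342   0.         257.82692366]
 [  0.         389.14372342 189.86526654]
 [  0.           0.           1.        ]]
```

View pics/s0.png

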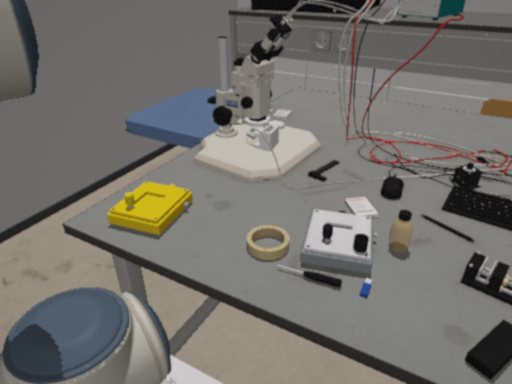

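View pics/d0.png

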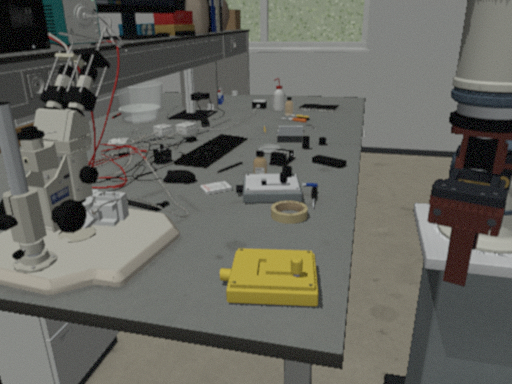

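```bash
python3 - <<'E'
from h import *
a=ld('s0');b=ld('d0')
A=cv2.resize(a['frame'][195:280,285:420],None,fx=5.5,fy=5.5,interpolation=3)
cv2.imwrite('pics/c1.png',A)
for n,u,v in [('left',327,231),('right',360,243),('plate',340,228),('tape',267,235)]:
    print(n,at_d(a,u,v),at_z(a,u,v,.063))
E
```

```text
left [ 0.51393165 -0.11689484  0.06796865] [ 0.52049694 -0.11487571  0.063     ]
right [ 0.51033223 -0.19063357  0.06599474] [ 0.51425245 -0.18985917  0.063     ]
plate [ 0.57044245 -0.12912225  0.04429598] [ 0.544831   -0.13594633  0.063     ]
tape [0.51538688 0.03007173 0.00240022] [ 0.44440251 -0.00739212  0.063     ]
```

View pics/c1.png

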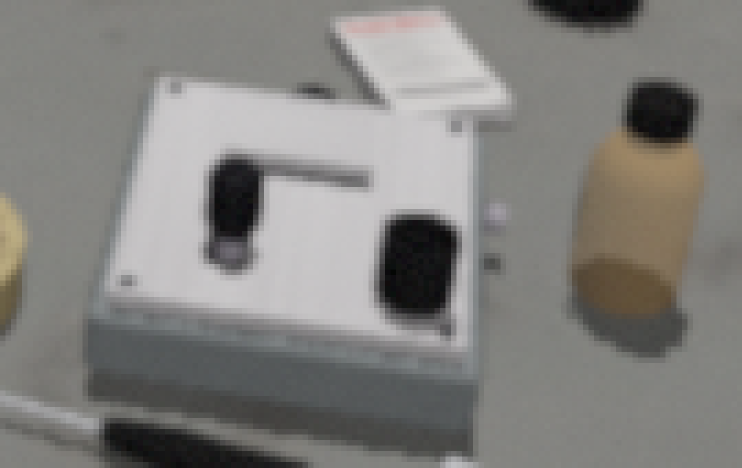

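```bash
python3 - <<'E'
from h import *
a=ld('s0')
C=[(160,75),(475,125),(465,350),(105,300)]
P=[at_z(a,285+x/5.5,195+y/5.5,.042) for x,y in C]
for p in P: print(p)
print(np.mean(P,0))
for n,x,y in [('corner',238,157),('end',370,180),('stem',232,255)]: print(n,at_z(a,285+x/5.5,195+y/5.5,.042))
for n,u,v in [('scopebase L',200,150),('base R',318,140),('base front',262,172),('top',280,28),('col',222,60),('wall scope',250,80)]: print(n,at_d(a,u,v))
# everything tall within reach
H,W=a['depth'].shape
pts=[at_d(a,u,v) for u in range(90,512,3) for v in range(20,380,3) if a['depth'][v,u]>.2]
pts=np.array(pts); m=(pts[:,2]>.12)&(np.hypot(pts[:,0],pts[:,1])<.9)&(pts[:,0]>.15)
q=pts[m]; print(q.min(0),q.max(0)) if len(q) else 0
r=np.hypot(q[:,0],q[:,1]);print(q[np.argsort(r)][:8])
E
```

```text
[ 0.62032244 -0.04549596  0.042     ]
[ 0.64958183 -0.1798644   0.042     ]
[ 0.50070579 -0.21662117  0.042     ]
[ 0.4623367  -0.08730915  0.042     ]
[ 0.55823669 -0.13232267  0.042     ]
corner [ 0.57720637 -0.09857672  0.042     ]
end [ 0.58825232 -0.15253362  0.042     ]
stem [ 0.51260493 -0.12017494  0.042     ]
scopebase L [8.36627075e-01 4.68435548e-01 5.07070157e-04]
base R [1.11829274e+00 1.39500378e-01 5.74475759e-04]
base front [0.75314501 0.17457271 0.02690442]
top [0.86689565 0.18204351 0.41378646]
col [0.92977102 0.42053612 0.29383303]
wall scope [0.88385072 0.28884365 0.25617014]
[0.86640938 0.17388353 0.37767574] [0.88136814 0.20726884 0.43169899]
[[0.86640938 0.17546495 0.40413484]
 [0.8678643  0.17640891 0.41150172]
 [0.86764257 0.18537564 0.41094396]
 [0.87003092 0.18676498 0.41816873]
 [0.8706211  0.19636821 0.42509514]
 [0.8697878  0.20511992 0.42467484]
 [0.87275669 0.19728292 0.41719403]
 [0.87258623 0.20573419 0.37767574]]
```

```bash
cat >> h.py <<'E'
from scipy.spatial.transform import Rotation
def quat(yaw):
    c,s=np.cos(yaw),np.sin(yaw)
    q=Rotation.from_matrix(np.array([[-s,c,0],[c,s,0],[0,0,-1]])).as_quat() # columns x=(-s,c) y=(c,s)
    return q[[3,0,1,2]]
E
python3 - <<'E'
from h import *
yaw=np.radians(14)
move_to([.47,-.13,.26],quat(yaw)); close()
d=shot('wrist','w0'); s=state(); print(s['time'],s['ee_pos'],s['finger_gap'],s['ft_force'],s['joint_pos'])
print(np.linalg.inv(d['view']))
E
```

```text
4.1833 [ 0.46998575 -0.13001418  0.25996821] 0.000286134152135869 [ 0.46466629 -0.17014109 -0.32548435] [-3.39627950e-01 -1.84420373e-01  1.37691308e+00 -5.18022005e-05
  1.94915576e+00 -5.83947888e-01]
[[ 9.70269876e-01 -2.34564420e-01 -5.96313719e-02  4.53912800e-01]
 [ 2.42025407e-01  9.40627262e-01  2.38000120e-01 -6.61558376e-02]
 [ 2.64534192e-04 -2.45356654e-01  9.69432846e-01  4.52343096e-01]
 [ 0.00000000e+00  0.00000000e+00  0.00000000e+00  1.00000000e+00]]
```

View pics/w0.png

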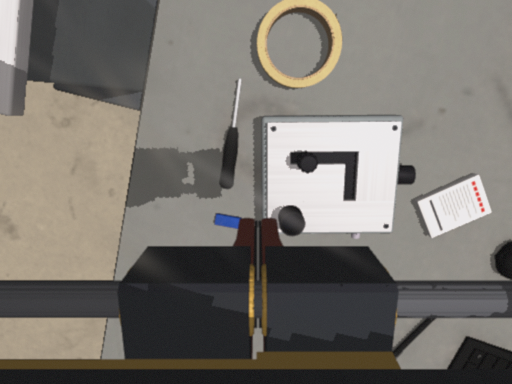

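```bash
python3 - <<'E'
from h import *
d=ld('w0'); cv2.imwrite('pics/c2.png',cv2.resize(d['frame'][110:240,255:420],None,fx=4.5,fy=4.5,interpolation=3))
E
```

```text
(no output)
```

View pics/c2.png

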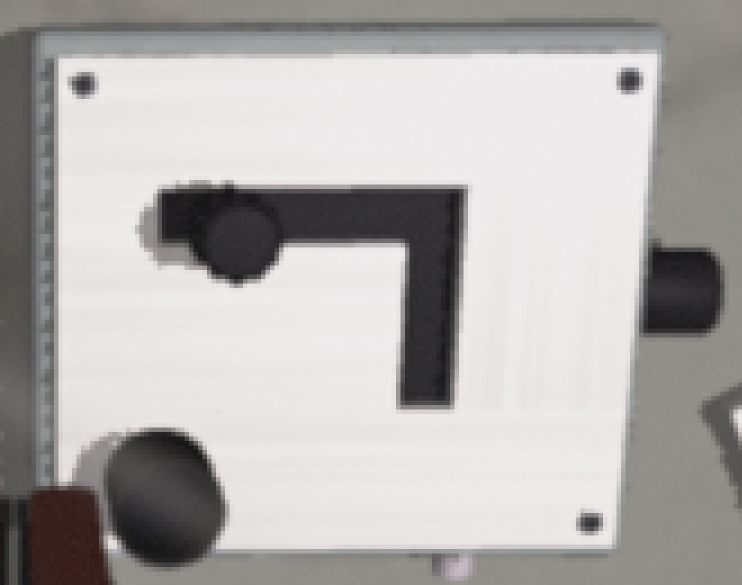

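```bash
python3 - <<'E'
from h import *
d=ld('w0')
f=lambda x,y,z=.042: at_z(d,255+x/4.5,110+y/4.5,z)
P={k:f(*v) for k,v in dict(inn=(408,242),out=(467,186),near=(160,215),endl=(400,407),endr=(454,407),s1=(84,84),s2=(629,80),s3=(590,522),TL=(57,54),TR=(660,50)).items()}
for k,v in P.items(): print(k,v[:2])
print('knob',f(240,233,.078), 'knobdepth',at_d(d,255+240/4.5,110+233/4.5),'plate',at_d(d,330,200))
t=lambda a,b:np.degrees(np.arctan2(*(b-a)[1::-1])); 
print('yaws',t(P['s1'],P['s2']),t(P['TL'],P['TR']),t(P['endr'],P['out'])-90, t(P['s3'],P['s2'])-90)
y=np.radians(np.mean([t(P['s1'],P['s2']),t(P['TL'],P['TR']),t(P['s3'],P['s2'])-90])); R=np.array([[np.cos(y),np.sin(y)],[-np.sin(y),np.cos(y)]])
c=(P['inn']+P['out'])[:2]/2
for k,v in P.items(): print(k,R@(v[:2]-c)*1000)
print(c,np.degrees(y),'knob rel',R@(f(240,233,.078)[:2]-c)*1000)
# knob from scene view
a=ld('s0');k=at_z(a,285+235/5.5,195+170/5.5,.078);print('scene knob top',k,R@(k[:2]-c)*1000)
E
```

```text
inn [ 0.57425556 -0.11034793]
out [ 0.58486848 -0.09222981]
near [ 0.50805086 -0.11936545]
endl [ 0.58600152 -0.15465588]
endr [ 0.60037756 -0.15107106]
s1 [ 0.47972773 -0.09096754]
s2 [ 0.61716631 -0.05562739]
s3 [ 0.64764084 -0.1737506 ]
TL [ 0.4709892  -0.08522886]
TR [ 0.62238017 -0.04641773]
knob [ 0.52335889 -0.11424583  0.078     ] knobdepth [ 0.52369571 -0.11447907  0.0761844 ] plate [ 0.56915477 -0.15822529  0.04214817]
yaws 14.420304627248326 14.378884722551783 14.765904252092668 14.466260215265223
inn [-7.39548357 -7.45197439]
out [7.39548357 7.45197439]
near [-73.75986034   0.30351873]
endl [ -7.05494186 -53.2891459 ]
endr [  7.76091889 -53.39776822]
s1 [-94.11773456  34.8606801 ]
s2 [47.79169795 34.85693546]
s3 [ 47.88632494 -87.1339688 ]
TL [-101.15163874   42.59493817]
TR [55.13501591 42.47783237]
[ 0.57956202 -0.10128887] 14.421816521688445 knob rel [-57.65912305   1.44920691]
scene knob top [ 0.5187953 -0.1158066  0.078    ] [-62.46763336   1.07421857]
```

```bash
cat >> h.py <<'E'
Y=np.radians(14.42); C0=np.array([.57956,-.10129]); ex=np.array([np.cos(Y),np.sin(Y)]); ey=np.array([-ex[1],ex[0]])
Q=quat(Y)
def W(x,y,z): return np.r_[C0+ex*x/1000+ey*y/1000,z]
def rel():
    s=state();p=s['ee_pos'][:2]-C0; f=s['ft_force']
    return round(s['time'],2),np.round([p@ex*1e3,p@ey*1e3,s['ee_pos'][2]*1e3],1),np.round([f[:2]@ex,f[:2]@ey,f[2]],1)
E
python3 - <<'E'
from h import *
move_to(W(-96,0,.13),Q); move_l(W(-96,0,.063),.12); print(rel())
move_l(W(-86,0,.063),.05);print(rel())
for x in [-75,-60,-45,-32]:
    move_l(W(x,0,.063),.05);print(rel())
    if abs(rel()[2][0])>12: break
shot('wrist','w1');print(rel())
E
```

```text
(5.47, array([-95.4,  -0.4,  64.3]), array([-0.6, -0.4, -0.2]))
(5.83, array([-85.5,  -0. ,  63.4]), array([0.4, 0.8, 0.1]))
(6.19, array([-74.8,   0.1,  62.9]), array([ 0.1, -0.5,  0.4]))
(6.64, array([-59.8,   0.1,  62.9]), array([-0.1,  0.6,  0.2]))
(7.09, array([-44.9,   0.1,  62.8]), array([-0.2, -0.5,  0.5]))
(7.5, array([-31.8,   0.1,  62.8]), array([-0.4,  0.3,  0.1]))
(7.55, array([-32. ,   0. ,  62.9]), array([-0.6, -0.1,  0. ]))
```

View pics/w1.png

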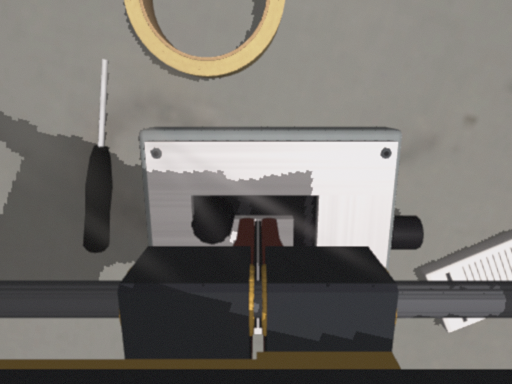

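```bash
python3 - <<'E'
from h import *
d=ld('w1')
def proj(p):
    c=d['view']@np.r_[p,1]; q=d['camera_matrix']@[c[0],-c[1],-c[2]]; return q[:2]/q[2]
s=state()
print('tcp',proj(s['ee_pos']),'corner',proj(W(0,0,.042)),'knob pred old',proj(W(-58,1.4,.078)), 'start',proj(W(-68,0,.042)),'end',proj(W(0,-48,.042)))
for n,(u,v,z) in dict(knob=(213,222,.078),outcorner=(319,195,.042),slotnear=(192,210,.042),s1=(156,153,.042),s2=(386,153,.042)).items():
    p=at_z(d,u,v,z)[:2]-C0; print(n,p@ex*1e3,p@ey*1e3)
print(s['ee_pos'],s['finger_gap'],np.linalg.inv(d['view']))
w=ld('w0'); print(at_d(w,308,162),[at_d(d,u,v) for u,v in [(213,222),(250,150),(245,230),(270,230),(280,160)]])
E
```

```text
tcp [257.4239054 217.8797986] corner [307.02963539 207.44261131] knob pred old [209.48179976 224.5405167 ] start [201.56976308 207.40066344] end [304.51700972 275.08840903]
knob -56.04477889577717 2.858014494316031
outcorner 7.352611603986435 8.312439204565422
slotnear -74.25139923990581 -1.757794954446738
s1 -94.85901721592865 35.230273601579164
s2 47.690116829087735 35.28873647159023
[ 0.54857546 -0.10920601  0.06289509] 0.0006644502516269068 [[ 9.68395298e-01 -2.41811142e-01 -6.11385118e-02  5.32214595e-01]
 [ 2.49420418e-01  9.38818176e-01  2.37507656e-01 -4.54383404e-02]
 [-3.40515008e-05 -2.45250491e-01  9.69459744e-01  2.55229690e-01]
 [ 0.00000000e+00  0.00000000e+00  0.00000000e+00  1.00000000e+00]]
[ 0.5233972  -0.11479784  0.07624429] [array([ 0.52453941, -0.1127392 ,  0.07731146]), array([ 0.53487445, -0.07439914,  0.04239595]), array([ 0.54059097, -0.10032607,  0.11044592]), array([ 0.55137078, -0.0975489 ,  0.11044738]), array([ 0.55454617, -0.07590976,  0.0415652 ])]
```

```bash
python3 - <<'E'
from h import *
d=ld('w1')
for u in (244,252,264,272):
  print(u,[(v,)+tuple(np.round(((lambda p:[(p[:2]-C0)@ex*1e3,(p[:2]-C0)@ey*1e3,p[2]*1e3])(at_d(d,u,v))),0).astype(int)) for v in range(212,250,4)])
a=shot('scene','s1');b=shot('side','d1')
A=cv2.resize(a['frame'][170:270,290:400],(440,400),interpolation=3);B=cv2.resize(b['frame'][130:230,220:320],(400,400) if 0 else (360,400),interpolation=3)
cv2.imwrite('pics/c3.png',np.hstack([A,B]))
E
```

```text
244 [(212, np.int64(-41), np.int64(-6), np.int64(34)), (216, np.int64(-41), np.int64(-8), np.int64(37)), (220, np.int64(-38), np.int64(11), np.int64(97)), (224, np.int64(-38), np.int64(11), np.int64(104)), (228, np.int64(-38), np.int64(11), np.int64(108)), (232, np.int64(-38), np.int64(11), np.int64(113)), (236, np.int64(-38), np.int64(11), np.int64(118)), (240, np.int64(-38), np.int64(11), np.int64(122)), (244, np.int64(-37), np.int64(10), np.int64(125)), (248, np.int64(-35), np.int64(33), np.int64(180))]
252 [(212, np.int64(-36), np.int64(-6), np.int64(34)), (216, np.int64(-36), np.int64(-8), np.int64(36)), (220, np.int64(-35), np.int64(11), np.int64(98)), (224, np.int64(-35), np.int64(11), np.int64(103)), (228, np.int64(-34), np.int64(10), np.int64(107)), (232, np.int64(-34), np.int64(11), np.int64(114)), (236, np.int64(-34), np.int64(10), np.int64(117)), (240, np.int64(-32), np.int64(66), np.int64(255)), (244, np.int64(-34), np.int64(11), np.int64(126)), (248, np.int64(-34), np.int64(11), np.int64(130))]
264 [(212, np.int64(-28), np.int64(-5), np.int64(35)), (216, np.int64(-28), 
[... 247 characters left out ...]
-29), np.int64(10), np.int64(117)), (240, np.int64(-29), np.int64(10), np.int64(122)), (244, np.int64(-29), np.int64(11), np.int64(127)), (248, np.int64(-29), np.int64(11), np.int64(131))]
272 [(212, np.int64(-22), np.int64(-5), np.int64(35)), (216, np.int64(-22), np.int64(-8), np.int64(36)), (220, np.int64(-25), np.int64(11), np.int64(98)), (224, np.int64(-25), np.int64(11), np.int64(103)), (228, np.int64(-25), np.int64(10), np.int64(107)), (232, np.int64(-26), np.int64(11), np.int64(113)), (236, np.int64(-26), np.int64(10), np.int64(117)), (240, np.int64(-26), np.int64(11), np.int64(122)), (244, np.int64(-26), np.int64(10), np.int64(126)), (248, np.int64(-29), np.int64(32), np.int64(179))]
```

View pics/c3.png

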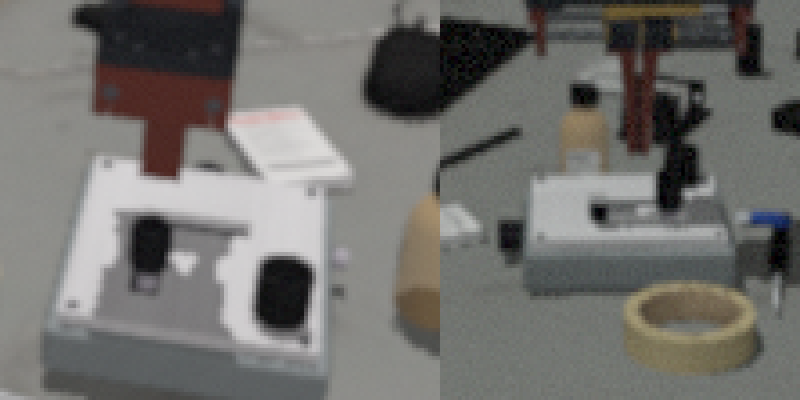

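```bash
python3 - <<'E'
from h import *
a=ld('s1');b=ld('d1')
A=ray(a,290+163/4,170+176/4);B=ray(b,220+198/3.6,130+152/4)
M=np.c_[A[1],-B[1]];t=np.linalg.lstsq(M,B[0]-A[0],rcond=None)[0]
p,q=A[0]+A[1]*t[0],B[0]+B[1]*t[1];print(p,q)
for z in (.055,.085,.09,.095,.1):
  for d in (a,b):
    c=d['view']@np.r_[W(-32,0,z),1]; k=d['camera_matrix']@[c[0],-c[1],-c[2]]; print(z,np.round(k[:2]/k[2],1),end=' ')
  print()
print([at_d(a,330,v) for v in (206,210,212,213)],[at_d(b,275,v) for v in (160,164,166,167)])
E
```

```text
[ 0.54931995 -0.11038309  0.08911362] [ 0.54990034 -0.11053486  0.08989045]
0.055 [328.8 226.6] 0.055 [275.3 179.4] 
0.085 [330.  215.6] 0.085 [275.4 169.8] 
0.09 [330.2 213.7] 0.09 [275.4 168.1] 
0.095 [330.4 211.8] 0.095 [275.4 166.5] 
0.1 [330.6 209.9] 0.1 [275.4 164.9] 
[array([ 0.53765324, -0.11033917,  0.11665287]), array([ 0.53888188, -0.11090877,  0.10585411]), array([ 0.53928823, -0.11126211,  0.10054129]), array([ 0.5403397 , -0.11118206,  0.09729068])] [array([ 0.5475793 , -0.09833825,  0.1182554 ]), array([ 0.54834713, -0.10248586,  0.10483343]), array([ 0.54738135, -0.09786618,  0.10033945]), array([ 0.54881113, -0.10504475,  0.09484411])]
```

```bash
python3 - <<'E'
from h import *
move_l(W(-32,0,.085),.15); move_l(W(-94,0,.085),.15)
for z in (.05,.036,.0295):
    move_l(W(-94,0,z),.08); print(rel())
    if abs(rel()[2][2])>5: break
else:
  for x in [-82,-76,-72,-66,-60]:
    move_l(W(x,0,.0295),.05);print(rel())
    if abs(rel()[2][0])>10: break
shot('wrist','w2');a=shot('scene','s2');b=shot('side','d2')
A=cv2.resize(a['frame'][170:270,290:400],(440,400),interpolation=3);B=cv2.resize(b['frame'][130:230,220:320],(360,400),interpolation=3)
cv2.imwrite('pics/c4.png',np.hstack([A,B]))
E
```

```text
(9.11, array([-94.1,   0.1,  49.6]), array([ 0.3,  0.2, -0.1]))
(9.43, array([-94.4,   0.3,  35.2]), array([-0.5, -0.4, -0.5]))
(9.68, array([-94.3,   0.1,  29. ]), array([-0.2,  0.1,  0.1]))
(10.07, array([-81.6,   0. ,  29.6]), array([0.7, 0. , 0.2]))
(10.34, array([-75.8,   0.1,  29.4]), array([-0. ,  0.3,  0.1]))
(10.59, array([-71.8,   0. ,  29.5]), array([ 0.1, -0.1, -0.6]))
(10.86, array([-65.6,   0. ,  29.5]), array([-0.3, -0.7,  1.5]))
(11.12, array([-59.6,   0. ,  29.5]), array([ 0.3, -1. ,  0.1]))
```

View pics/c4.png

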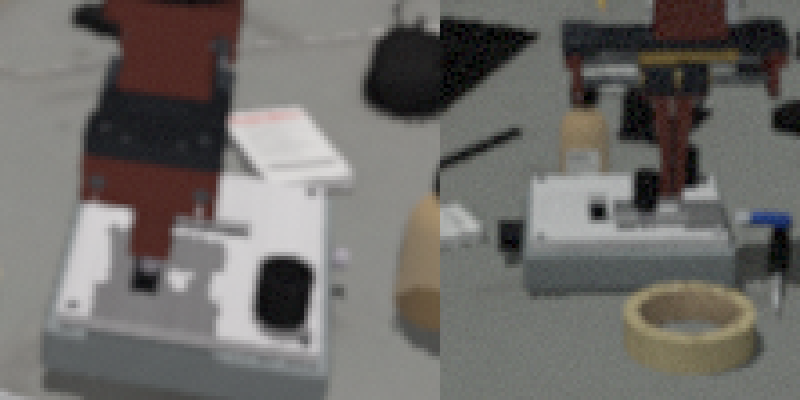

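```bash
python3 - <<'E'
from h import *
for x in [-45,-32,-24]:
    move_l(W(x,0,.0295),.05);print(rel())
    if abs(rel()[2][0])>10: break
else:
  for x in np.arange(-23,-9,1.):
    move_l(W(x,0,.0295),.03);r=rel();print(r)
    if abs(r[2][0])>6: break
b=shot('side','d3');d=shot('wrist','w3')
cv2.imwrite('pics/c5.png',np.hstack([cv2.resize(b['frame'][130:230,220:320],(400,400),interpolation=3),cv2.resize(d['frame'][100:300,150:350],(400,400))]))
E
```

```text
(11.72, array([-44.5,   0. ,  29.4]), array([-0.4, -0.2, -1. ]))
(12.13, array([-31.6,   0.1,  29.4]), array([ 0.7,  0.3, -0.2]))
(12.44, array([-23.6,   0. ,  29.5]), array([-0.6, -0.4, -0.5]))
(12.69, array([-23. ,  -0. ,  29.5]), array([-1.4, -0. ,  0.3]))
(12.94, array([-22.1,   0. ,  29.5]), array([-0.8, -0.5,  0.4]))
(13.19, array([-21. ,  -0. ,  29.5]), array([-1.1, -0.3, -0. ]))
(13.44, array([-19.9,   0. ,  29.5]), array([ 0.3, -0.1,  0.3]))
(13.69, array([-18.9,  -0. ,  29.5]), array([-0.6, -0. ,  0.4]))
(13.94, array([-18.4,  -0. ,  29.5]), array([-4.6,  1.1,  1.6]))
(14.19, array([-18.1,  -0. ,  29.5]), array([-7.7,  0.1,  3.3]))
```

View pics/c5.png

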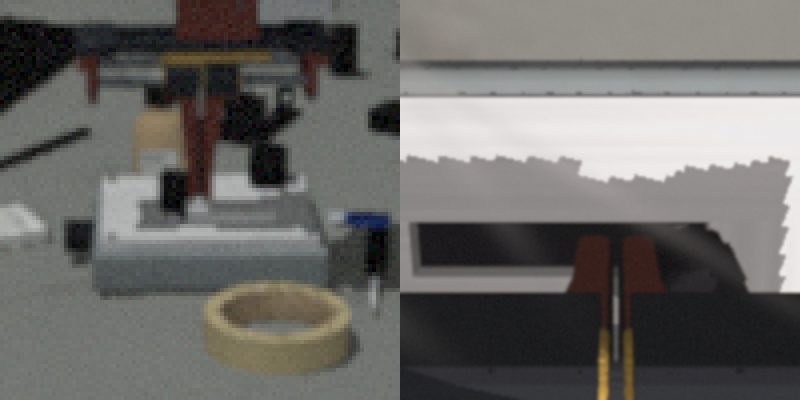

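```bash
python3 - <<'E'
from h import *
move_l(W(-24,0,.0295),.05); move_l(W(-24,0,.085),.12); move_l(W(1.5,36,.085),.12)
move_l(W(1.5,36,.04),.1); move_l(W(1.5,36,.0295),.06); print(rel())
for y in [28,24,20,10,0,-10,-20]:
    move_l(W(1.5,y,.0295),.05);r=rel();print(r)
    if abs(r[2][1])>8: break
else:
  for y in np.arange(-21,-34,-1.):
    move_l(W(1.5,y,.0295),.03);r=rel();print(r)
    if abs(r[2][1])>7: break
E
```

```text
(16.63, array([ 1.3, 36.1, 29.1]), array([ 0.5, -0.5, -0.7]))
(16.94, array([ 1.6, 27.5, 29.7]), array([ 0.3, -0.4,  0.8]))
(17.19, array([ 1.5, 23.7, 29.6]), array([-0. ,  0.6, -0.2]))
(17.44, array([ 1.5, 19.9, 29.5]), array([-0.2,  0.7,  0. ]))
(17.79, array([ 1.4,  9.3, 29.5]), array([-0.3, -0.4,  0. ]))
(18.14, array([ 1.4, -0.7, 29.5]), array([-0.5,  0.5,  0.1]))
(18.49, array([  1.5, -10.6,  29.5]), array([-0.4,  0.4, -0.4]))
(18.84, array([  1.5, -20.6,  29.5]), array([-0.1, -0.1, -0.1]))
(19.09, array([  1.5, -21.1,  29.5]), array([-0.7, -0. , -1.4]))
(19.34, array([  1.5, -21.8,  29.5]), array([-0.3,  1.2,  0.5]))
(19.59, array([  1.5, -23. ,  29.5]), array([0.3, 1.5, 0.5]))
(19.84, array([  1.5, -24.1,  29.5]), array([ 0.5,  1.5, -0. ]))
(20.09, array([  1.5, -25.1,  29.5]), array([-0.2,  0.9,  0.8]))
(20.34, array([  1.5, -25.4,  29.5]), array([-0.3,  4.5,  1.9]))
(20.59, array([  1.5, -25.6,  29.5]), array([0.3, 7.3, 1.8]))
```

```bash
python3 - <<'E'
from h import *
move_l(W(1.5,-15,.0295),.06); move_l(W(1.5,-15,.085),.12); move_to([.45,-.15,.24],Q)
d=shot('wrist','w4');cv2.imwrite('pics/c6.png',cv2.resize(d['frame'][100:290,230:450],None,fx=3,fy=3,interpolation=3)); print(rel())
c=d['view']@np.r_[W(0,-48,.078),1];k=d['camera_matrix']@[c[0],-c[1],-c[2]];k=k[:2]/k[2]; print((k-[230,100])*3)
E
```

```text
(22.45, array([-137.4,  -14.6,  237.4]), array([-0.3, -0.3,  0.5]))
[473.05872014 296.46052889]
```

View pics/c6.png

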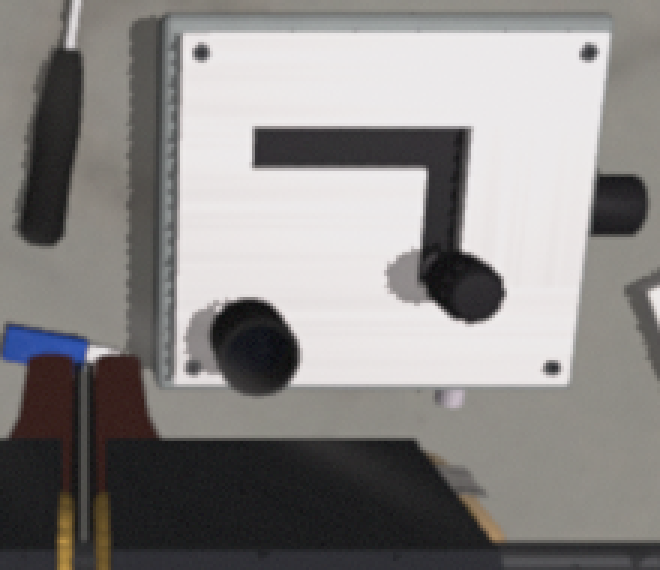

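```bash
python3 - <<'E'
from h import *
d=shot('wrist','w5')
f=lambda x,y,z=.042: (lambda p:np.round([p@ex*1e3,p@ey*1e3],1))(at_z(d,230+x/3,100+y/3,z)[:2]-C0)
print('knob',f(477,288,.078),'out',f(471,128),'s1',f(201,52),'s2',f(589,52),'s3',f(552,368))
g=d['frame'].max(2)
Z=d['depth'];H=[(u,v) for u in range(370,402) for v in range(180,212) if abs(at_d(d,u,v)[2]-.078)<.0025]
print(len(H),np.mean([at_d(d,*h)[:2]-C0 for h in H],0)@np.c_[ex,ey]*1e3,rel())
E
```

```text
knob [  0.6 -44.3] out [6.7 7.7] s1 [-94.6  35.4] s2 [47.4 35.5] s3 [ 47.3 -86.7]
287 [  0.56797433 -47.18000083] (22.5, array([-137.4,  -14.5,  237.3]), array([-0.3, -0.1, -0.4]))
```

```bash
python3 - <<'E'
from h import *
move_to(W(1.5,-14,.085),Q); move_l(W(1.5,-14,.0295),.12); move_l(W(1.5,-24,.0295),.05); print(rel())
for y in np.arange(-25.2,-32,-1.2):
    move_l(W(1.5,y,.0295),.03);r=rel();print(r)
    if abs(r[2][1])>13: break
move_l(W(1.5,-15,.0295),.06); move_l(W(1.5,-15,.085),.12); move_to([.45,-.10,.22],Q); hold(.5)
d=shot('wrist','w6');cv2.imwrite('pics/c7.png',cv2.resize(d['frame'][100:320,230:470],None,fx=2.6,fy=2.6,interpolation=3)); print(rel())
H=[at_d(d,u,v) for u in range(300,500) for v in range(100,330)]
H=np.array([h for h in H if abs(h[2]-.078)<.002 and np.hypot(*(h[:2]-W(0,-46,0)[:2]))<.02])
print(len(H),(H[:,:2].mean(0)-C0)@np.c_[ex,ey]*1e3)
q=(H[:,:2]-C0)@np.c_[ex,ey]*1e3; print(np.percentile(q,[2,98],axis=0),np.median(H[:,2]))
E
```

```text
(24.3, array([  1.7, -24.6,  30.1]), array([-0.5, -0.1,  0.4]))
(24.55, array([  1.6, -25.1,  29.6]), array([0.4, 1.5, 0.3]))
(24.8, array([  1.6, -25.5,  29.6]), array([-0.5,  5.4,  3.2]))
(25.05, array([  1.6, -25.6,  29.6]), array([-0.7,  8.7,  4.1]))
(25.3, array([  1.6, -25.9,  29.6]), array([-1.2, 11.4,  4.2]))
(25.55, array([  1.6, -26. ,  29.7]), array([-1.3, 15. ,  6.4]))
(27.91, array([-125.1,   33.5,  219.9]), array([ 0.5, -0.9,  0.9]))
252 [  1.19772187 -46.64719846]
[[ -7.90841645 -56.08012959]
 [  9.54199585 -38.04180124]] 0.07787446876743045
```

```bash
python3 -c "
from h import *
print(job_done())"
```

```text
the job is handed in; nothing more can be done
None
```

The shutter should be closed and parked: I pushed the pin to the far wall at the corner, then along the short leg until it stopped solidly at the closed end, twice at the same place and with up to 15 N. I handed the job in at about 28 s with the gripper clear. The last measurement put the knob within about 1.5 mm of the end point and fully down; the tube was still standing on the plate in the last picture I viewed. My first pass went over the knob without touching anything, because the real fingertips sit about 35 mm higher than stated.

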